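# Pass a filled capsule case through the flap of a dust screen

## Task

With your fingertips, slide the shut capsule case along the bench and in through the hatch of the dust screen, so that the case itself pushes the hanging flap open, and keep pushing until the case is wholly on the far side and clear of the flap. Then draw the hand back out so that the flap swings fully shut behind it, leaving the case flat on the bench just behind the hatch. Never lift, tip or fling the case, do not lean on the screen, and leave the jar, the vial and the mortar where they are.

Things in the scene. Friction and masses are not known exactly. Their poses are not given: they have to be found in the camera images.
- screen: Upright dust screen (aluminium, clear panes) fixed on the bench, 500 wide, 302 high, 20 thick. Origin: bench level, middle of the hatch, plane of the shut flap. x points through the hatch to the far side, y along the screen. Opening: y -120 to +120, no sill (the bench runs through level), header underside 218 above the bench. Two foot plates 6 high at the ends reach 50 to either side. All mm.
- flap (a joint): Hatch flap: clear plate in a steel edge frame, 3 x 222 wide x 194 mm high, 0.3 kg, hung from a rod 210 mm above the screen's origin. 0 rad = hanging shut on its stop; grows as the lower edge swings to the far side, 1.5 at most; never to the robot. Falls shut by its weight in about 0.5 s; rests on what is under it, so it shuts only once the case's rear is 65 mm or more past the screen's plane.
- flap_edge (a point): Middle of the flap's lower edge, 16 mm above the bench when shut.
- case: Shut white plastic capsule case with a paper label: a flat box 70 mm (its x) by 100 mm (its y) by 26 mm high, about 0.16 kg, lying flat before the hatch on the robot's side. Origin: centre of its underside. Its x axis points roughly along the screen's x: one long side faces the hatch, the other the robot.
- jar: Bystander: closed white ointment jar, 74 mm in diameter, 72 mm high, standing. Origin: centre of its underside.
- vial: Bystander: small capped vial, 32 mm in diameter, 62 mm high, standing. Origin: centre of its underside.
- mortar: Bystander: empty white ceramic mortar bowl, 90 mm across the rim, 60 mm high, standing. Origin: centre of its underside.
Not all that is in view belongs to the job. What is shaped like the case but black or yellow is not meant.

How it is judged:
On the way:
1. the case is in the hatch opening, its middle past the plane of the screen, with the flap pushed open over it (value of joint flap above 0.2 rad and x of case in the frame of screen between 0 and 0.09 m and y of case in the frame of screen between -0.1 and 0.1 m), for 0.05 s.
At the end, for the whole second after the job is handed in: The flap hangs shut (under 0.06 rad) and at rest, and the case lies still and flat on the bench on the far side of the screen, its middle 95 to 250 mm past the plane of the flap and within 130 mm of the middle of the hatch sideways (value of joint flap below 0.06 rad and x of case in the frame of screen between 0.095 and 0.25 m and y of case in the frame of screen between -0.13 and 0.13 m and height (world z) of case below 0.004 m and angle between case's own z axis and vertical below 0.06 rad and linear speed of case below 0.02 m/s); the robot touches nothing.
It fails at once if the case is lifted, carried or tipped (over 8 mm off the bench or 0.2 rad) (height (world z) of case above 0.008 m or angle between case's own z axis and vertical above 0.2 rad).
It fails at once if the case is flung (faster than 0.5 m/s) (linear speed of case above 0.5 m/s).
It fails at once if the robot leans on the screen or forces the flap (over 25 N) (contact force between any of the arm, the fingers and screen above 25 N).
It fails at once if the jar, the vial or the mortar is disturbed (moved over 20 mm or tipped) (distance of any of jar, vial, mortar from where it was at the start of the episode above 0.02 m or angle between any of jar, vial, mortar's own z axis and vertical above 0.3 rad).
It also fails if it takes over 48 s, if anything falls off the work surface, if the arm or the gripper's body presses on something with over 40 N, if the wrist force passes 120 N, or if a joint passes its speed limit or range.

## Robot

A 6-joint arm with a two-finger parallel gripper is mounted at the origin on the work surface. World frame = base frame: x ahead of the robot, y to its left, z up, the work surface at z = 0. Lengths are in m, angles in rad, forces in N, time in s.
With the tool pointing down it reaches from about 0.225 to 0.875 m from the base axis. Payload 3.4 kg.
Tool frame: the origin (TCP) lies at the very end of the fingers, on their centre line; the grasp point (between the pads) lies 19 mm behind it (manip.grasp_offset is the distance from the TCP to the grasp point, in m); x points along the fingers, y is the direction in which the jaws open and shut, and the axes are right-handed (so a half turn about x gives the same grasp; the last joint's range is limited). The gripper opens to 85 mm and grips with 20 to 120 N. Pads are 22 mm wide; open, the fingers measure 114 mm over their backs; the gripper's body (76 mm by 85 mm) begins 54 mm behind the grasp point. The pads swing forward as they close: fully open they stand 13 mm farther back than shut.
Start: joints at [-1.353, 0.276, 1.505, -0, 1.361, -0.121], TCP at [0.191, -0.542, 0.231] pointing down, gripper open.
Joint ranges: [-2.89, 2.89], [-0.75, 2.08], [0.22, 2.7], [-1.18, 4.32], [0.11, 2.71], [-2.7, 2.7]. Speed limits (rad/s): [2.57, 2.57, 3.14, 3.14, 3.14, 3.14].

## Interface

Orientations are given as a unit quaternion [w, x, y, z].
In Python, from rig import manip gives the robot as it stands.
- The arm moves only by the tool step_arm, never from a script. Its argument "increments" is a list of rows, each an object with "grip": the opening, from 0 (shut) to 1 (fully open); "delta_pos": the shift along the world's x, y, z in m, a list of three; "twist": the turn about the world's z in degrees. A call has 1 to 10 rows; each row shifts and turns the commanded pose from where the row before left it; what a row does not reach is not made up. A row lasts 1/12 s, in which the tool goes at most 41.7 mm and 7.16 degrees, less where a joint would pass 70% of its speed; a pose out of reach is approached as far as the arm can. A call with a gripper value outside its range is refused whole. The fingers move at their own pace and stop on an object; "force" is the grip in N (left out, the last holds). Time passes only in rows, so rows that do not move let the fingers close. It gives the time, the measured TCP pose, the force and the opening at its end, in the units of the state.
- manip.get_state(): the state, without advancing time (a new reading comes with each control period).
- manip.get_image(name): name is "scene" or "side" or "wrist"; returns a dict with "img" (400x640x3 uint8, red, green, blue), "fx", "fy", "cx", "cy" (pixels), "D" ([k1, k2, p1, p2, k3] as OpenCV has them; the pictures are not rectified), "rvec" (rotation vector, rad) and "tvec" (3), from world to camera coordinates, as OpenCV has them; the wrist camera has in their place "mount" (4x4, takes a point from camera to tool coordinates, whose origin is the TCP and whose axes are the tool frame's). Camera axes: x right, y down, z forward; pixel columns grow to the right and rows downward; lengths in m; the calibration is good to about 2 mm. A picture is of the moment at which its call begins: read the wrist's pose just before it. There is no depth.
- manip.sign_off(): hands the job in, once; it reports no verdict.
The state is a dict: "clock": time; "qpos": joint angles; "qd": joint speeds; "effort": joint torques, N m; "position": TCP position; "ee_rot": TCP orientation; "contact_force": force on the tool from outside, world axes, zero at the start; "moment": the same for the moment, N m; "width": finger opening in m.
Only numpy, scipy, OpenCV 4.12 (cv2) and the standard library are available. Lean on these libraries where they do the work, as an engineer would, in place of code of your own. Each camera call takes 0.05 s, during which the arm holds its last target. There are 200 camera calls.

## Working session

There is one attempt and no reset: what is moved stays moved. The work goes in short steps, Python scripts to look and compute and a tool call to move; the robot and the scene stay as the last step left them, time stands still between calls to the robot, and variables do not carry over. Pictures are saved under pics/ and viewed, about 8 in all and at most 12, crops included, and the job is handed in when it is done.

Besides the shell and the picture viewer there is one more tool, called after ">>>" by a JSON object that holds its "api" and its "payload", one argument or row to a line. step_arm: Moves the arm, as the interface text tells. Its arguments: {"type":"object","properties":{"increments":{"type":"array"},"force":{"type":"number"}},"required":["increments"]}

```bash
mkdir -p pics
cat > h.py <<'E'
import numpy as np, cv2
from rig import manip
def grab(n):
    d=manip.get_image(n); return d
def K(d): return np.array([[d['fx'],0,d['cx']],[0,d['fy'],d['cy']],[0,0,1.]])
def back(d,px,z):
    p=cv2.undistortPoints(np.array(px,float).reshape(-1,1,2),K(d),np.array(d['D'])).reshape(-1,2)
    R=cv2.Rodrigues(np.array(d['rvec'],float))[0]; t=np.array(d['tvec'],float).ravel()
    c=-R.T@t; r=np.c_[p,np.ones(len(p))]@R
    return c+r*((np.array(z)-c[2])/r[:,2])[:,None]
def proj(d,P): return cv2.projectPoints(np.array(P,float),np.array(d['rvec'],float),np.array(d['tvec'],float),K(d),np.array(d['D']))[0].reshape(-1,2)
E
python3 - <<'E'
from h import *
import pickle
for n in('scene','side'):
    d=grab(n); pickle.dump(d,open(n+'.pkl','wb')); cv2.imwrite(f'pics/{n}0.png',d['img'][:,:,::-1])
print(manip.get_state())
E
```

```text
{'clock': 0.1, 'qpos': array([-1.35299525e+00,  2.76528811e-01,  1.50602774e+00,  1.90984069e-06,
        1.36069108e+00, -1.20985359e-01]), 'qd': array([ 0.0008098 , -0.00047745, -0.00432514,  0.00085494,  0.00047798,
       -0.00099412]), 'effort': array([ 7.98184792e-04, -4.17701054e+01, -2.46404600e+01, -2.82565334e-04,
        5.76077247e-03,  5.87056803e-06]), 'position': array([ 0.19099654, -0.54184488,  0.23051944]), 'ee_rot': array([-0.11862244, -0.69695826, -0.11979138,  0.69701357]), 'contact_force': array([-0.31547472, -1.18161672,  1.12589771]), 'moment': array([ 0.04523284, -0.02348169, -0.01298546]), 'width': 0.08549754680791526}
```

View pics/scene0.png

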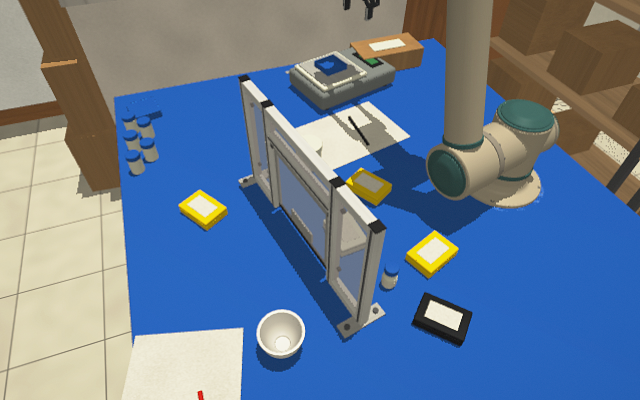

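View pics/side0.png

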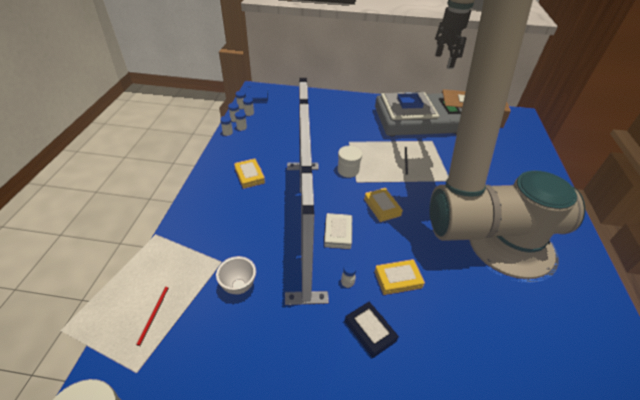

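Side view: the white case is at about (339,230), the jar (349,161), the vial (348,276) and the mortar (236,275). The screen runs from (303,166) to (307,298). I'll crop in for exact corners.

Run:
```python
import pickle,cv2,numpy as np
a=pickle.load(open('side.pkl','rb'))['img'][:,:,::-1]
c=cv2.resize(a[140:320,220:440],None,fx=3.6,fy=3.3,interpolation=cv2.INTER_CUBIC)
c=cv2.resize(a[145:310,225:435],None,fx=3.6,fy=3.6,interpolation=cv2.INTER_CUBIC)
cv2.imwrite('pics/side_c.png',c)
```

```text
(no output)
```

View pics/side_c.png

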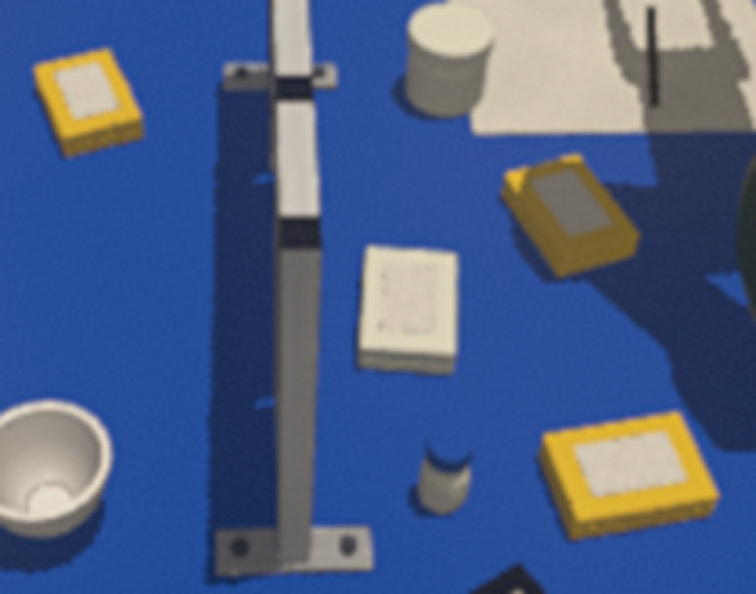

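The crop shows the case's top corners at (367,247), (458,253), (454,362) and (360,359). The foot plates are at y≈76 and y≈550, with the jar, vial and two yellow boxes on the robot's side.

Run:
```python
from h import *
import pickle
np.set_printoptions(precision=4,suppress=True)
d=pickle.load(open('side.pkl','rb'))
f=lambda c,z: back(d,np.array(c,float)/3.6+[225,145]-0.36,z)
near=f([(217,530),(372,528),(374,568),(216,573)],.006); far=f([(224,64),(337,66),(336,88),(223,88)],.006)
print('near',near[:,:2],near.mean(0),'far',far[:,:2],far.mean(0))
o=(near.mean(0)+far.mean(0))/2; v=(far-near).mean(0) ; v=far.mean(0)-near.mean(0)
print('len',np.linalg.norm(v)); vy=v[:2]/np.linalg.norm(v[:2])
for s in(1,-1):
  pass
case=f([(367,247),(458,253),(454,362),(360,359)],.026); c=case.mean(0)
print('case',case[:,:2],c, np.linalg.norm(np.diff(case[[0,1,2,3,0]],axis=0),axis=1))
# screen x: away from robot
vx=np.array([vy[1],-vy[0]]); 
if vx@o[:2]<0: vx=-vx
vyy=np.array([-vx[1],vx[0]])
S=lambda p:np.c_[(p[:,:2]-o[:2])@vx,(p[:,:2]-o[:2])@vyy]
print('o',o,'vx',vx,'yaw',np.degrees(np.arctan2(vx[1],vx[0])))
print('case S',S(case),S(c[None]))
e=case[1]-case[2]; e2=case[0]-case[3]; print('case long dirs',np.degrees(np.arctan2(e[1],e[0])),np.degrees(np.arctan2(e2[1],e2[0])))
jar=f([(449,28),(449,115)],[.072,0]);via=f([(449,452),(443,512)],[.062,0]);mo=f([(48,450),(45,533)],[.06,0])
for n,p in(('jar',jar),('vial',via),('mortar',mo)): print(n,p[:,:2],S(p))
y1=f([(503,190),(578,156),(637,235),(560,268)],.026);y2=f([(542,432),(683,412),(716,490),(575,525)],.026)
print('y1',S(y1),'y2',S(y2))
```

```text
near [[0.5601 0.2446]
 [0.4604 0.2263]
 [0.4556 0.255 ]
 [0.5544 0.2752]] [0.5076 0.2503 0.006 ] far [[ 0.6515 -0.2271]
 [ 0.5503 -0.2426]
 [ 0.5468 -0.2118]
 [ 0.6456 -0.1939]] [ 0.5986 -0.2188  0.006 ]
len 0.47787150862075256
case [[ 0.4939 -0.005 ]
 [ 0.4243 -0.0108]
 [ 0.4189  0.0955]
 [ 0.4851  0.1042]] [0.4555 0.046  0.026 ] [0.0698 0.1065 0.0668 0.1096]
o [0.5531 0.0157 0.006 ] vx [0.9817 0.1903] yaw 10.971993609728953
case S [[-0.0621 -0.009 ]
 [-0.1315 -0.0015]
 [-0.1166  0.1039]
 [-0.0499  0.0998]] [[-0.09    0.0483]]
case long dirs -87.0873516620242 -85.41187429424762
jar [[ 0.4536 -0.23  ]
 [ 0.4444 -0.2002]] [[-0.1444 -0.2222]
 [-0.1478 -0.1913]]
vial [[0.4174 0.1979]
 [0.4152 0.2026]] [[-0.0986  0.2047]
 [-0.0997  0.2097]]
mortar [[0.6693 0.2377]
 [0.6713 0.2618]] [[0.1563 0.1959]
 [0.1629 0.2191]]
y1 [[-0.1757 -0.0699]
 [-0.2434 -0.109 ]
 [-0.2736 -0.0182]
 [-0.2074  0.0154]] y2 [[-0.1698  0.1652]
 [-0.2701  0.1507]
 [-0.2772  0.2136]
 [-0.1795  0.2375]]
```

The step tool only twists about world z, so the tool stays vertical. The hand and wrist column may not be able to follow the case under the header. I'll move above the case and check the arm's geometry in the pictures.

>>> {"api": "step_arm", "payload": {
  "increments": [
    {"grip": 1,"delta_pos": [0.013,0.036,0],"twist": 5},
    {"grip": 1,"delta_pos": [0.013,0.036,0],"twist": 5},
    {"grip": 1,"delta_pos": [0.013,0.036,0],"twist": 5},
    {"grip": 1,"delta_pos": [0.013,0.036,0],"twist": 5},
    {"grip": 1,"delta_pos": [0.013,0.036,0],"twist": 5},
    {"grip": 1,"delta_pos": [0.013,0.036,0],"twist": 5},
    {"grip": 1,"delta_pos": [0.013,0.036,0],"twist": 5},
    {"grip": 1,"delta_pos": [0.013,0.036,0],"twist": 5},
    {"grip": 1,"delta_pos": [0.013,0.036,0],"twist": 5},
    {"grip": 1,"delta_pos": [0.013,0.036,0],"twist": 5}
  ]
}}

```text
clock: 0.93
position: [0.321, -0.1804, 0.2312]
ee_rot: [0.404, 0.581, 0.404, -0.581]
contact_force: [0.7, -0.3, -0.4]
width: 0.0854
```

>>> {"api": "step_arm", "payload": {
  "increments": [
    {"grip": 1,"delta_pos": [0.013,0.036,0],"twist": 5},
    {"grip": 1,"delta_pos": [0.013,0.036,0],"twist": 5},
    {"grip": 1,"delta_pos": [0.013,0.036,0],"twist": 5},
    {"grip": 1,"delta_pos": [0.013,0.036,0],"twist": 5},
    {"grip": 1,"delta_pos": [0.013,0.036,0],"twist": 5},
    {"grip": 1,"delta_pos": [0.013,0.036,0],"twist": 0},
    {"grip": 1,"delta_pos": [0,0,0],"twist": 0},
    {"grip": 1,"delta_pos": [0,0,0],"twist": 0}
  ]
}}

```text
clock: 1.6
position: [0.399, 0.0355, 0.231]
ee_rot: [0.52, 0.479, 0.52, -0.479]
contact_force: [0.0, -1.1, 0.8]
width: 0.0853
```

Run:
```python
from h import *
np.set_printoptions(precision=4,suppress=True)
s=manip.get_state(); print(s['clock'],s['position'],s['qpos'],s['width'],s['ee_rot'])
d=grab('side'); w=grab('wrist'); print(w['mount'])
im=d['img'][:,:,::-1].copy(); p=s['position']
for k in range(0,9):
    u=proj(d,[p+[0,0,.05*k]])[0].astype(int); cv2.circle(im,tuple(map(int,u)),2,(0,0,255) if k%2 else (0,255,0),-1)
big=np.vstack([im,w['img'][:,:,::-1]]); cv2.imwrite('pics/a.png',cv2.resize(big,(480,600),interpolation=cv2.INTER_AREA) if 0 else np.hstack([cv2.resize(im[:,160:560],(400,400)),cv2.resize(w['img'][:,:,::-1],(400,250))[:250] if 0 else cv2.copyMakeBorder(cv2.resize(w['img'][:,:,::-1],(400,250)),0,150,0,0,0)]))
```

```text
1.6 [0.399  0.0355 0.231 ] [-0.0852  0.0085  1.8335 -0.0002  1.3005 -0.1676] 0.08532613024294446 [ 0.52    0.4787  0.5204 -0.4792]
[[ 0.0003 -0.3189  0.9478 -0.1417]
 [ 1.      0.0007 -0.0001  0.0005]
 [-0.0006  0.9478  0.3189 -0.0797]
 [ 0.      0.      0.      1.    ]]
```

View pics/a.png

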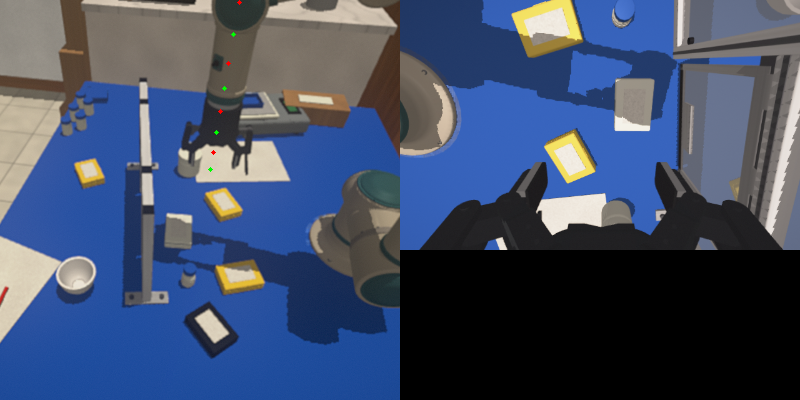

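The tool column above the gripper is about 90 mm wide up to the wrist, about 0.36 m above the TCP. With a vertical tool it can't pass under the header.

Plan:
1. Turn the case 90° by sliding it, so its 100 mm side runs through the hatch.
2. Push it in with the leading finger, jaws open along x, until its rear is near the plane.
3. Reach over the screen, take the exposed front lightly by its 70 mm sides, and slide it clear.

First I'll refine the case and screen poses from the wrist camera.

```bash
cat >> h.py <<'E'
from scipy.spatial.transform import Rotation as Ro
def wrist():
    s=manip.get_state(); d=grab('wrist'); q=s['ee_rot']
    T=np.eye(4); T[:3,:3]=Ro.from_quat(np.r_[q[1:],q[0]]).as_matrix(); T[:3,3]=s['position']
    C=np.linalg.inv(T@np.array(d['mount'])); d['rvec']=cv2.Rodrigues(C[:3,:3])[0]; d['tvec']=C[:3,3]; return s,d
O=np.array([.553,.016]); A=np.radians(11.0)
def S(p): p=np.atleast_2d(p)[:,:2]-O; return np.c_[p@[np.cos(A),np.sin(A)],p@[-np.sin(A),np.cos(A)]]
E
python3 - <<'E'
from h import *
np.set_printoptions(precision=4,suppress=True)
s,d=wrist(); im=d['img']; hsv=cv2.cvtColor(im,cv2.COLOR_RGB2HSV)
roi=np.zeros(im.shape[:2],np.uint8); roi[110:225,325:425]=1
m=((hsv[...,1]<90)&(hsv[...,2]>60)&(roi>0)).astype(np.uint8)
n,l,st,_=cv2.connectedComponentsWithStats(m); k=1+st[1:,4].argmax(); print(st[k])
c=max(cv2.findContours((l==k).astype(np.uint8),cv2.RETR_EXTERNAL,cv2.CHAIN_APPROX_NONE)[0],key=cv2.contourArea)
q=cv2.approxPolyDP(c,5,True).reshape(-1,2); print(q)
P=back(d,q,.026);print(P[:,:2],S(P))
cv2.imwrite('pics/w1.png',im[:,300:,::-1])
E
```

```text
[ 343  124   65   85 5148]
[[345 125]
 [344 208]
 [398 208]
 [406 126]]
[[ 0.4209  0.0869]
 [ 0.4299 -0.0114]
 [ 0.4956 -0.0062]
 [ 0.4889  0.0911]] [[-0.1161  0.0948]
 [-0.1261 -0.0034]
 [-0.0606 -0.0109]
 [-0.0486  0.0859]]
```

View pics/w1.png

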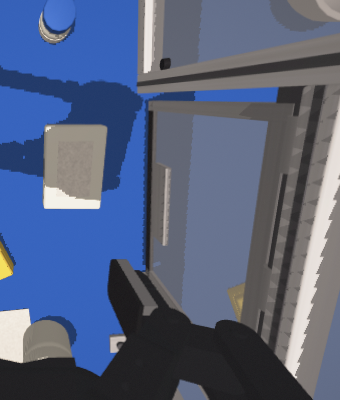

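The case centre is at (0.459, 0.040) with yaw about 4.6°, which matches the tool's yaw. The wrist view shows the flap shut, with nothing between the case and the hatch. Going down over it.

>>> {"api": "step_arm", "payload": {
  "increments": [
    {"grip": 1,"delta_pos": [0.03,0.002,0],"twist": 0},
    {"grip": 1,"delta_pos": [0.03,0.002,-0.015],"twist": 0},
    {"grip": 1,"delta_pos": [0,0,-0.03],"twist": 0},
    {"grip": 1,"delta_pos": [0,0,-0.03],"twist": 0},
    {"grip": 1,"delta_pos": [0,0,-0.03],"twist": 0},
    {"grip": 1,"delta_pos": [0,0,-0.03],"twist": 0},
    {"grip": 1,"delta_pos": [0,0,-0.03],"twist": 0},
    {"grip": 1,"delta_pos": [0,0,-0.03],"twist": 0},
    {"grip": 1,"delta_pos": [0,0,-0.02],"twist": 0},
    {"grip": 1,"delta_pos": [0,0,0],"twist": 0}
  ]
}}

```text
clock: 2.58
position: [0.4555, 0.0358, 0.013]
ee_rot: [0.516, 0.479, 0.52, -0.483]
contact_force: [-0.7, -0.3, 0.3]
width: 0.0853
```

>>> {"api": "step_arm", "payload": {
  "increments": [
    {"grip": 1,"delta_pos": [0,0,-0.006],"twist": 0},
    {"grip": 1,"delta_pos": [0,0,-0.005],"twist": 0},
    {"grip": 1,"delta_pos": [0,0,0],"twist": 0}
  ]
}}

```text
clock: 2.83
position: [0.4597, 0.0369, 0.0058]
ee_rot: [0.519, 0.481, 0.518, -0.48]
contact_force: [0.7, 0.0, -0.4]
width: 0.0856
```

>>> {"api": "step_arm", "payload": {
  "force": 20,
  "increments": [
    {"grip": 0.7,"delta_pos": [0,0,0],"twist": 0},
    {"grip": 0.7,"delta_pos": [0,0,0],"twist": 0},
    {"grip": 0.7,"delta_pos": [0,0,0],"twist": 0},
    {"grip": 0.7,"delta_pos": [0,0,0],"twist": 0},
    {"grip": 0.7,"delta_pos": [0,0,0],"twist": 0},
    {"grip": 0.7,"delta_pos": [0,0,0],"twist": 0}
  ]
}}

```text
clock: 3.33
position: [0.4599, 0.0374, 0.0064]
ee_rot: [0.52, 0.481, 0.518, -0.48]
contact_force: [-0.4, -1.2, 7.3]
width: 0.0695
```

Gripped at 69.5 mm. Turning the case +96.6° flat on the bench, which keeps the camera side away from the screen.

>>> {"api": "step_arm", "payload": {
  "increments": [
    {"grip": 0.7,"delta_pos": [0,0,0],"twist": 6.9},
    {"grip": 0.7,"delta_pos": [0,0,0],"twist": 6.9},
    {"grip": 0.7,"delta_pos": [0,0,0],"twist": 6.9},
    {"grip": 0.7,"delta_pos": [0,0,0],"twist": 6.9},
    {"grip": 0.7,"delta_pos": [0,0,0],"twist": 6.9},
    {"grip": 0.7,"delta_pos": [0,0,0],"twist": 6.9},
    {"grip": 0.7,"delta_pos": [0,0,0],"twist": 6.9},
    {"grip": 0.7,"delta_pos": [0,0,0],"twist": 6.9},
    {"grip": 0.7,"delta_pos": [0,0,0],"twist": 6.9},
    {"grip": 0.7,"delta_pos": [0,0,0],"twist": 6.9}
  ]
}}

```text
clock: 4.17
position: [0.4608, 0.038, 0.0064]
ee_rot: [0.701, 0.1, 0.699, -0.1]
contact_force: [1.7, 0.3, 4.2]
width: 0.0698
```

>>> {"api": "step_arm", "payload": {
  "increments": [
    {"grip": 0.7,"delta_pos": [0,0,0],"twist": 6.9},
    {"grip": 0.7,"delta_pos": [0,0,0],"twist": 6.9},
    {"grip": 0.7,"delta_pos": [0,0,0],"twist": 6.9},
    {"grip": 0.7,"delta_pos": [0,0,0],"twist": 6.9},
    {"grip": 0.7,"delta_pos": [0,0,0],"twist": 0},
    {"grip": 0.7,"delta_pos": [0,0,0],"twist": 0}
  ]
}}

```text
clock: 4.67
position: [0.4608, 0.0379, 0.0065]
ee_rot: [0.705, -0.067, 0.703, 0.067]
contact_force: [1.4, 0.8, 7.2]
width: 0.0695
```

Run:
```python
from h import *
np.set_printoptions(precision=4,suppress=True)
s=manip.get_state(); q=s['ee_rot']; R=Ro.from_quat(np.r_[q[1:],q[0]]).as_matrix()
print(s['clock'],s['position'],S(s['position']),'jaw yaw',np.degrees(np.arctan2(R[1,1],R[0,1])),s['qpos'],s['contact_force'],s['width'])
d=grab('side'); im=d['img'][:,:,::-1]
cv2.imwrite('pics/b.png',cv2.resize(im[40:310,210:470],None,fx=2.2,fy=2.2,interpolation=cv2.INTER_CUBIC))
```

```text
4.6667 [0.4608 0.0379 0.0065] [[-0.0864  0.0391]] jaw yaw 100.89620180957597 [-0.069   0.3598  2.0568  0.0007  0.7214 -1.8305] [1.4321 0.8314 7.2219] 0.0694982009226075
```

View pics/b.png

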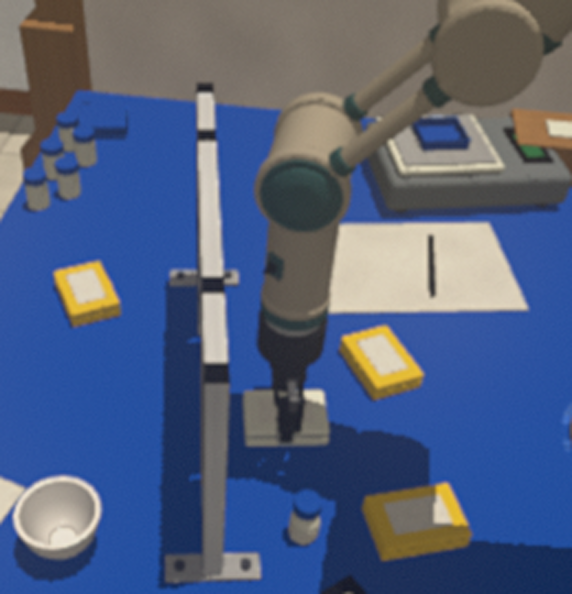

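The case is now turned, with its long side along the screen's x. The forearm slopes steeply up, so reaching over the screen is feasible. Next I slide the case forward while gripped, release, and retreat behind it with the jaws along x.

>>> {"api": "step_arm", "payload": {
  "increments": [
    {"grip": 0.7,"delta_pos": [0.006,0.005,0],"twist": 0},
    {"grip": 0.7,"delta_pos": [0.006,0.005,0],"twist": 0},
    {"grip": 0.7,"delta_pos": [0.006,0.005,0],"twist": 0},
    {"grip": 0.7,"delta_pos": [0.007,0.004,0],"twist": 0},
    {"grip": 0.7,"delta_pos": [0,0,0],"twist": 0},
    {"grip": 1,"delta_pos": [0,0,0],"twist": 0},
    {"grip": 1,"delta_pos": [0,0,0],"twist": 0},
    {"grip": 1,"delta_pos": [0,0,0],"twist": 0},
    {"grip": 1,"delta_pos": [0,0,0],"twist": 0}
  ]
}}

```text
clock: 5.47
position: [0.4839, 0.0567, 0.0052]
ee_rot: [0.704, -0.068, 0.704, 0.068]
contact_force: [0.8, -1.4, -1.1]
width: 0.0854
```

>>> {"api": "step_arm", "payload": {
  "increments": [
    {"grip": 1,"delta_pos": [0,0,0.02],"twist": 0},
    {"grip": 1,"delta_pos": [0,0,0.03],"twist": 0},
    {"grip": 1,"delta_pos": [0,0,0.03],"twist": 0},
    {"grip": 1,"delta_pos": [-0.03,-0.006,0],"twist": 0},
    {"grip": 1,"delta_pos": [-0.03,-0.006,0],"twist": -7},
    {"grip": 1,"delta_pos": [-0.03,-0.006,0],"twist": -7},
    {"grip": 1,"delta_pos": [-0.03,-0.006,0],"twist": -7},
    {"grip": 1,"delta_pos": [0,0,0],"twist": -7},
    {"grip": 1,"delta_pos": [0,0,0],"twist": -7},
    {"grip": 1,"delta_pos": [0,0,0],"twist": -7}
  ]
}}

```text
clock: 6.3
position: [0.3634, 0.0326, 0.0854]
ee_rot: [0.681, 0.191, 0.681, -0.191]
contact_force: [0.5, 0.0, -0.3]
width: 0.0853
```

>>> {"api": "step_arm", "payload": {
  "increments": [
    {"grip": 1,"delta_pos": [0,0,0],"twist": -7},
    {"grip": 1,"delta_pos": [0,0,0],"twist": -7},
    {"grip": 1,"delta_pos": [0,0,0],"twist": -7},
    {"grip": 1,"delta_pos": [0,0,0],"twist": -7},
    {"grip": 1,"delta_pos": [0,0,0],"twist": -7},
    {"grip": 1,"delta_pos": [0,0,0],"twist": -7},
    {"grip": 1,"delta_pos": [0,0,0],"twist": -6},
    {"grip": 1,"delta_pos": [0,0,0],"twist": 0},
    {"grip": 1,"delta_pos": [0,0,0],"twist": 0}
  ]
}}

```text
clock: 7.05
position: [0.3639, 0.0326, 0.0852]
ee_rot: [0.546, 0.449, 0.546, -0.449]
contact_force: [0.5, 0.0, -0.8]
width: 0.0855
```

```bash
cat >> h.py <<'E'
def where():
    s=manip.get_state(); q=s['ee_rot']; R=Ro.from_quat(np.r_[q[1:],q[0]]).as_matrix()
    print('t',round(s['clock'],2),'pos',s['position'].round(4),'S',S(s['position']).round(4),'yaw',np.degrees(np.arctan2(R[1,1],R[0,1])).round(1),'F',s['contact_force'].round(1),s['width'].round(4))
E
python3 - <<'E'
from h import *
where(); s,d=wrist(); cv2.imwrite('pics/c.png',d['img'][:,:,::-1])
E
```

```text
Traceback (most recent call last):
  File "h.py", line 21, in where
    print('t',round(s['clock'],2),'pos',s['position'].round(4),'S',S(s['position']).round(4),'yaw',np.degrees(np.arctan2(R[1,1],R[0,1])).round(1),'F',s['contact_force'].round(1),s['width'].round(4))
                                                                                                                                                                                  ^^^^^^^^^^^^^^^^
AttributeError: 'float' object has no attribute 'round'
```

```bash
sed -i "s/s\['width'\].round(4)/round(float(s['width']),4)/" h.py
python3 - <<'E'
from h import *
where(); s,d=wrist(); cv2.imwrite('pics/c.png',d['img'][:,:,::-1])
E
```

```text
t 7.05 pos [0.3639 0.0326 0.0852] S [[-0.1824  0.0524]] yaw 11.1 F [ 0.5  0.  -0.8] 0.0855
```

View pics/c.png

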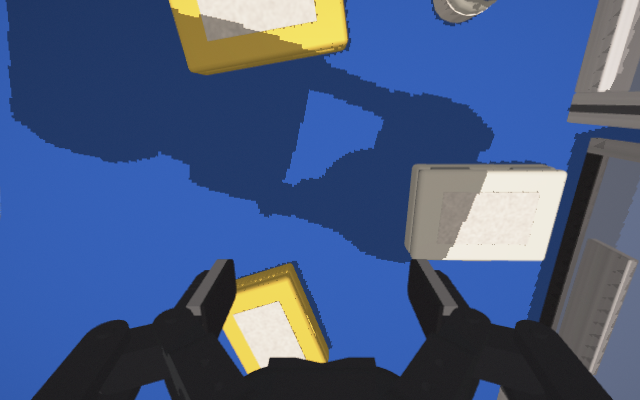

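Run:
```python
from h import *
np.set_printoptions(precision=4,suppress=True)
s,d=wrist()
print('case',S(back(d,[(417,165),(412,259),(546,260),(566,172)],.026)))
print('y1',S(back(d,[(293,275),(232,293),(326,355)],.026)))
```

```text
case [[-0.1178  0.0898]
 [-0.1142  0.0182]
 [-0.0148  0.0181]
 [-0.0174  0.0851]]
y1 [[-0.2039  0.0041]
 [-0.2519 -0.0121]
 [-0.178  -0.0734]]
```

The case's rear is at S x≈-0.115, centred at y≈0.053. The trailing finger clears the yellow box. Going down, then pushing slowly.

>>> {"api": "step_arm", "payload": {
  "increments": [
    {"grip": 1,"delta_pos": [-0.003,-0.001,-0.02],"twist": 0},
    {"grip": 1,"delta_pos": [0,0,-0.03],"twist": 0},
    {"grip": 1,"delta_pos": [0,0,-0.02],"twist": 0},
    {"grip": 1,"delta_pos": [0,0,-0.009],"twist": 0},
    {"grip": 1,"delta_pos": [0,0,0],"twist": 0},
    {"grip": 1,"delta_pos": [0,0,0],"twist": 0}
  ]
}}

```text
clock: 7.65
position: [0.3609, 0.0317, 0.0061]
ee_rot: [0.546, 0.449, 0.546, -0.45]
contact_force: [0.5, -0.3, -0.6]
width: 0.0851
```

>>> {"api": "step_arm", "payload": {
  "increments": [
    {"grip": 1,"delta_pos": [0.0098,0.0019,0],"twist": 0},
    {"grip": 1,"delta_pos": [0.0098,0.0019,0],"twist": 0},
    {"grip": 1,"delta_pos": [0.0098,0.0019,0],"twist": 0},
    {"grip": 1,"delta_pos": [0.0098,0.0019,0],"twist": 0},
    {"grip": 1,"delta_pos": [0.0098,0.0019,0],"twist": 0},
    {"grip": 1,"delta_pos": [0.0098,0.0019,0],"twist": 0},
    {"grip": 1,"delta_pos": [0,0,0],"twist": 0}
  ]
}}

```text
clock: 8.23
position: [0.4238, 0.0432, 0.0067]
ee_rot: [0.547, 0.451, 0.544, -0.449]
contact_force: [1.0, 0.5, 0.5]
width: 0.0856
```

>>> {"api": "step_arm", "payload": {
  "increments": [
    {"grip": 1,"delta_pos": [0.0098,0.0019,0],"twist": 0},
    {"grip": 1,"delta_pos": [0.0098,0.0019,0],"twist": 0},
    {"grip": 1,"delta_pos": [0.0098,0.0019,0],"twist": 0},
    {"grip": 1,"delta_pos": [0.0098,0.0019,0],"twist": 0},
    {"grip": 1,"delta_pos": [0.0098,0.0019,0],"twist": 0},
    {"grip": 1,"delta_pos": [0,0,0],"twist": 0}
  ]
}}

```text
clock: 8.73
position: [0.4719, 0.0528, 0.0065]
ee_rot: [0.547, 0.45, 0.545, -0.449]
contact_force: [0.5, 0.6, -0.5]
width: 0.0851
```

Run:
```python
from h import *
where(); a=grab('side')['img'][80:320,200:420,::-1]; b=grab('scene')['img'][60:350,180:460,::-1]
cv2.imwrite('pics/e.png',np.hstack([cv2.resize(a,(400,436),interpolation=cv2.INTER_CUBIC),cv2.resize(b,(400,436),interpolation=cv2.INTER_CUBIC)]))
```

```text
t 8.73 pos [0.4719 0.0528 0.0065] S [[-0.0726  0.0516]] yaw 11.0 F [ 0.5  0.6 -0.5] 0.0851
```

View pics/e.png

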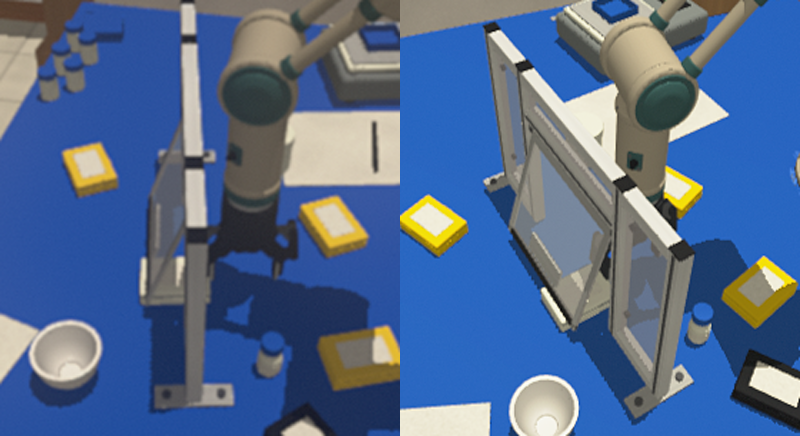

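The case pushed the flap open and stands in the hatch. About 20 mm of it shows past the flap. A little more, carefully.

>>> {"api": "step_arm", "payload": {
  "increments": [
    {"grip": 1,"delta_pos": [0.0039,0.0008,0],"twist": 0},
    {"grip": 1,"delta_pos": [0.0039,0.0008,0],"twist": 0},
    {"grip": 1,"delta_pos": [0.0029,0.0006,0],"twist": 0},
    {"grip": 1,"delta_pos": [0,0,0],"twist": 0}
  ]
}}

```text
clock: 9.17
position: [0.4789, 0.0548, 0.0064]
ee_rot: [0.545, 0.45, 0.546, -0.45]
contact_force: [0.8, 0.0, 0.0]
width: 0.0855
```

>>> {"api": "step_arm", "payload": {
  "increments": [
    {"grip": 1,"delta_pos": [0.002,0.0004,0],"twist": 0},
    {"grip": 1,"delta_pos": [0.002,0.0004,0],"twist": 0},
    {"grip": 1,"delta_pos": [0,0,0],"twist": 0}
  ]
}}

```text
clock: 9.42
position: [0.4817, 0.0554, 0.0064]
ee_rot: [0.545, 0.449, 0.547, -0.45]
contact_force: [-4.9, -0.9, 7.7]
width: 0.0853
```

Light contact with the header at S x=-0.0625 (about 5 N), so that is the limit. About 33 mm of the case is past the flap's edge. Backing off, raising, turning -90° and going over the screen.

>>> {"api": "step_arm", "payload": {
  "increments": [
    {"grip": 1,"delta_pos": [-0.015,-0.003,0],"twist": 0},
    {"grip": 1,"delta_pos": [-0.025,-0.005,0],"twist": 0},
    {"grip": 1,"delta_pos": [-0.02,-0.004,0.02],"twist": 0},
    {"grip": 1,"delta_pos": [0,0,0.04],"twist": 0},
    {"grip": 1,"delta_pos": [0,0,0.04],"twist": -7},
    {"grip": 1,"delta_pos": [0,0,0.04],"twist": -7},
    {"grip": 1,"delta_pos": [0,0,0.04],"twist": -7},
    {"grip": 1,"delta_pos": [0,0,0.04],"twist": -7},
    {"grip": 1,"delta_pos": [0,0,0.04],"twist": -7},
    {"grip": 1,"delta_pos": [0,0,0.04],"twist": -7}
  ]
}}

```text
clock: 10.25
position: [0.4231, 0.0436, 0.3083]
ee_rot: [0.347, 0.617, 0.346, -0.616]
contact_force: [1.4, 0.1, 0.3]
width: 0.0851
```

>>> {"api": "step_arm", "payload": {
  "increments": [
    {"grip": 1,"delta_pos": [0,0,0.04],"twist": -7},
    {"grip": 1,"delta_pos": [0,0,0.02],"twist": -7},
    {"grip": 1,"delta_pos": [0,0,0],"twist": -7},
    {"grip": 1,"delta_pos": [0,0,0],"twist": -7},
    {"grip": 1,"delta_pos": [0,0,0],"twist": -7},
    {"grip": 1,"delta_pos": [0,0,0],"twist": -7},
    {"grip": 1,"delta_pos": [0,0,0],"twist": -6},
    {"grip": 1,"delta_pos": [0,0,0],"twist": 0},
    {"grip": 1,"delta_pos": [0,0,0],"twist": 0}
  ]
}}

```text
clock: 11.0
position: [0.4236, 0.0436, 0.3661]
ee_rot: [-0.069, -0.704, -0.069, 0.704]
contact_force: [-0.1, -1.1, -0.6]
width: 0.0852
```

Run:
```python
from h import *
where(); print(manip.get_state()['qpos'].round(3))
```

```text
t 11.0 pos [0.4236 0.0436 0.3661] S [[-0.1218  0.0518]] yaw -78.8 F [-0.1 -1.1 -0.6] 0.0852
[-0.061 -0.006  1.519 -0.     1.629  1.315]
```

>>> {"api": "step_arm", "payload": {
  "increments": [
    {"grip": 1,"delta_pos": [0.03,0.0058,0],"twist": 0},
    {"grip": 1,"delta_pos": [0.03,0.0058,0],"twist": 0},
    {"grip": 1,"delta_pos": [0.03,0.0058,0],"twist": 0},
    {"grip": 1,"delta_pos": [0.03,0.0058,0],"twist": 0},
    {"grip": 1,"delta_pos": [0.03,0.0058,0],"twist": 0},
    {"grip": 1,"delta_pos": [0.03,0.0058,0],"twist": 0},
    {"grip": 1,"delta_pos": [0.03,0.0058,0],"twist": 0},
    {"grip": 1,"delta_pos": [0,0,0],"twist": 0},
    {"grip": 1,"delta_pos": [0,0,0],"twist": 0}
  ]
}}

```text
clock: 11.75
position: [0.6347, 0.0843, 0.3642]
ee_rot: [-0.069, -0.703, -0.069, 0.705]
contact_force: [-1.2, -0.4, -1.4]
width: 0.0851
```

>>> {"api": "step_arm", "payload": {
  "increments": [
    {"grip": 1,"delta_pos": [0,0,-0.03],"twist": 0},
    {"grip": 1,"delta_pos": [0,0,-0.03],"twist": 0},
    {"grip": 1,"delta_pos": [0,0,-0.03],"twist": 0},
    {"grip": 1,"delta_pos": [0,0,-0.03],"twist": 0},
    {"grip": 1,"delta_pos": [0,0,-0.03],"twist": 0},
    {"grip": 1,"delta_pos": [0,0,-0.03],"twist": 0},
    {"grip": 1,"delta_pos": [0,0,-0.02],"twist": 0},
    {"grip": 1,"delta_pos": [0,0,0],"twist": 0},
    {"grip": 1,"delta_pos": [0,0,0],"twist": 0}
  ]
}}

```text
clock: 12.5
position: [0.6322, 0.084, 0.1663]
ee_rot: [-0.068, -0.703, -0.068, 0.705]
contact_force: [0.3, 0.1, 0.7]
width: 0.0853
```

Run:
```python
from h import *
where(); s,d=wrist(); b=grab('scene')['img'][30:350,150:470,::-1]
cv2.imwrite('pics/f.png',np.hstack([cv2.resize(d['img'][:,:,::-1],(480,300)),cv2.resize(b,(300,300))]))
cv2.imwrite('pics/f_full.png',d['img'][:,:,::-1])
import pickle; pickle.dump(d,open('f.pkl','wb'))
```

```text
t 12.5 pos [0.6322 0.084  0.1663] S [[0.0907 0.0516]] yaw -78.9 F [0.3 0.1 0.7] 0.0853
```

View pics/f.png

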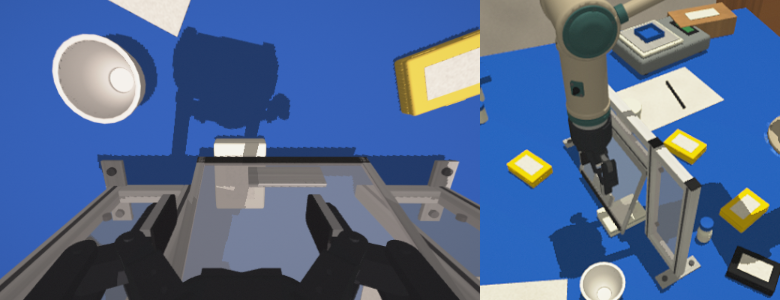

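Run:
```python
from h import *
import pickle; np.set_printoptions(precision=4,suppress=True)
d=pickle.load(open('f.pkl','rb'))
k=4/3
print('front top',S(back(d,[(214*k,144*k),(266*k,144*k)],.026)),'front bottom',S(back(d,[(214*k,138*k),(266*k,138*k)],0)))
print('flap edge',S(back(d,[(200*k,160*k),(365*k,160*k)],.028)),'mortar top c',S(back(d,[(98*k,79*k)],.06)))
im=cv2.imread('pics/f_full.png')[150:290,240:500]; cv2.imwrite('pics/g.png',cv2.resize(im,None,fx=3,fy=3,interpolation=cv2.INTER_CUBIC))
```

```text
front top [[0.0862 0.0846]
 [0.0864 0.0168]] front bottom [[0.087  0.0875]
 [0.0872 0.0142]]
flap edge [[ 0.0646  0.1037]
 [ 0.0651 -0.1141]] mortar top c [[0.1671 0.1979]]
```

View pics/g.png

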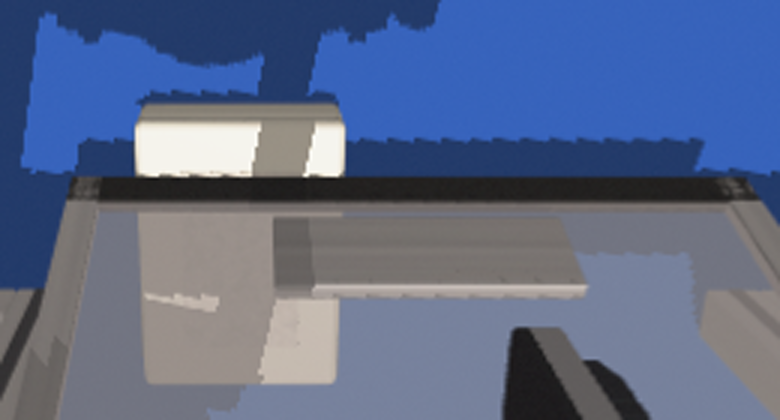

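The case's front is at S x≈0.087, centred at y≈0.051. The flap's edge rests at x≈0.065, so 22 mm is exposed. I'll go down at x≈0.088 and grip the front end lightly.

>>> {"api": "step_arm", "payload": {
  "increments": [
    {"grip": 1,"delta_pos": [-0.0025,-0.0005,-0.03],"twist": 0},
    {"grip": 1,"delta_pos": [0,0,-0.03],"twist": 0},
    {"grip": 1,"delta_pos": [0,0,-0.03],"twist": 0},
    {"grip": 1,"delta_pos": [0,0,-0.02],"twist": 0},
    {"grip": 1,"delta_pos": [0,0,-0.01],"twist": 0},
    {"grip": 1,"delta_pos": [0,0,0],"twist": 0},
    {"grip": 1,"delta_pos": [0,0,0],"twist": 0}
  ]
}}

```text
clock: 13.18
position: [0.6324, 0.0837, 0.0479]
ee_rot: [0.068, 0.705, 0.068, -0.703]
contact_force: [-0.0, -0.0, 0.9]
width: 0.0853
```

>>> {"api": "step_arm", "payload": {
  "increments": [
    {"grip": 1,"delta_pos": [0,0,-0.015],"twist": 0},
    {"grip": 1,"delta_pos": [0,0,-0.015],"twist": 0},
    {"grip": 1,"delta_pos": [0,0,-0.008],"twist": 0},
    {"grip": 1,"delta_pos": [0,0,0],"twist": 0},
    {"grip": 1,"delta_pos": [0,0,0],"twist": 0}
  ]
}}

```text
clock: 13.6
position: [0.632, 0.0837, 0.0095]
ee_rot: [0.068, 0.704, 0.068, -0.703]
contact_force: [-0.6, -0.1, -0.0]
width: 0.0852
```

Run:
```python
from h import *
where()
```

```text
t 13.6 pos [0.632  0.0837 0.0095] S [[0.0904 0.0514]] yaw -79.0 F [-0.6 -0.1 -0. ] 0.0852
```

>>> {"api": "step_arm", "payload": {
  "force": 20,
  "increments": [
    {"grip": 1,"delta_pos": [-0.003,-0.0006,-0.003],"twist": 0},
    {"grip": 1,"delta_pos": [0,0,0],"twist": 0},
    {"grip": 0.7,"delta_pos": [0,0,0],"twist": 0},
    {"grip": 0.7,"delta_pos": [0,0,0],"twist": 0},
    {"grip": 0.7,"delta_pos": [0,0,0],"twist": 0},
    {"grip": 0.7,"delta_pos": [0,0,0],"twist": 0},
    {"grip": 0.7,"delta_pos": [0,0,0],"twist": 0}
  ]
}}

```text
clock: 14.18
position: [0.6284, 0.0835, 0.0062]
ee_rot: [0.068, 0.704, 0.068, -0.704]
contact_force: [-1.0, 1.5, 5.6]
width: 0.0692
```

>>> {"api": "step_arm", "payload": {
  "increments": [
    {"grip": 0.7,"delta_pos": [0.003,0.0006,0],"twist": 0},
    {"grip": 0.7,"delta_pos": [0.006,0.0012,0],"twist": 0},
    {"grip": 0.7,"delta_pos": [0.0098,0.0019,0],"twist": 0},
    {"grip": 0.7,"delta_pos": [0.0098,0.0019,0],"twist": 0},
    {"grip": 0.7,"delta_pos": [0,0,0],"twist": 0}
  ]
}}

```text
clock: 14.6
position: [0.6576, 0.0885, 0.0062]
ee_rot: [0.068, 0.704, 0.068, -0.704]
contact_force: [-1.9, -0.2, 6.3]
width: 0.0691
```

Run:
```python
from h import *
where(); s,d=wrist(); a=grab('side')['img'][80:320,150:420,::-1]
cv2.imwrite('pics/i.png',np.hstack([cv2.resize(d['img'][:,:,::-1],(448,280)),cv2.resize(a,(315,280))]))
```

```text
t 14.6 pos [0.6576 0.0885 0.0062] S [[0.1165 0.0512]] yaw -79.0 F [-1.9 -0.2  6.3] 0.0691
```

View pics/i.png

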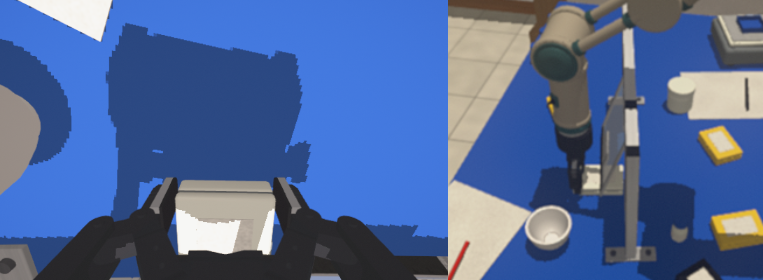

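The grip holds and the case follows flat on the bench. Sliding about 75 mm further, easing slightly away from the mortar.

>>> {"api": "step_arm", "payload": {
  "increments": [
    {"grip": 0.7,"delta_pos": [0.0086,-0.0006,0],"twist": 0},
    {"grip": 0.7,"delta_pos": [0.0086,-0.0006,0],"twist": 0},
    {"grip": 0.7,"delta_pos": [0.0086,-0.0006,0],"twist": 0},
    {"grip": 0.7,"delta_pos": [0.0086,-0.0006,0],"twist": 0},
    {"grip": 0.7,"delta_pos": [0.0086,-0.0006,0],"twist": 0},
    {"grip": 0.7,"delta_pos": [0,0,0],"twist": 0}
  ]
}}

```text
clock: 15.2
position: [0.7001, 0.0852, 0.0063]
ee_rot: [-0.068, -0.704, -0.068, 0.704]
contact_force: [-0.8, -0.4, 6.7]
width: 0.0694
```

>>> {"api": "step_arm", "payload": {
  "increments": [
    {"grip": 0.7,"delta_pos": [0.0086,-0.0006,0],"twist": 0},
    {"grip": 0.7,"delta_pos": [0.0086,-0.0006,0],"twist": 0},
    {"grip": 0.7,"delta_pos": [0.0086,-0.0006,0],"twist": 0},
    {"grip": 0.7,"delta_pos": [0.0086,-0.0006,0],"twist": 0},
    {"grip": 0.7,"delta_pos": [0,0,0],"twist": 0},
    {"grip": 0.7,"delta_pos": [0,0,0],"twist": 0},
    {"grip": 1,"delta_pos": [0,0,0],"twist": 0},
    {"grip": 1,"delta_pos": [0,0,0],"twist": 0},
    {"grip": 1,"delta_pos": [0,0,0],"twist": 0},
    {"grip": 1,"delta_pos": [0,0,0],"twist": 0}
  ]
}}

```text
clock: 16.03
position: [0.7338, 0.0832, 0.0048]
ee_rot: [-0.068, -0.704, -0.068, 0.704]
contact_force: [-0.3, -0.1, 0.3]
width: 0.0854
```

>>> {"api": "step_arm", "payload": {
  "increments": [
    {"grip": 1,"delta_pos": [0,0,0.015],"twist": 0},
    {"grip": 1,"delta_pos": [0,0,0.025],"twist": 0},
    {"grip": 1,"delta_pos": [0,0,0.03],"twist": 0},
    {"grip": 1,"delta_pos": [0,0,0.03],"twist": 0},
    {"grip": 1,"delta_pos": [0,0,0.03],"twist": 0},
    {"grip": 1,"delta_pos": [0,0,0.03],"twist": 0},
    {"grip": 1,"delta_pos": [0,0,0],"twist": 0},
    {"grip": 1,"delta_pos": [0,0,0],"twist": 0}
  ]
}}

```text
clock: 16.7
position: [0.7354, 0.0833, 0.168]
ee_rot: [0.068, 0.706, 0.068, -0.702]
contact_force: [-0.9, 0.2, -0.9]
width: 0.0854
```

Run:
```python
from h import *
import pickle
where(); s,d=wrist(); b=grab('scene')['img'][60:380,130:450,::-1]; a=grab('side')['img'][100:320,180:400,::-1]
pickle.dump(d,open('j.pkl','wb'))
cv2.imwrite('pics/j.png',np.vstack([np.hstack([cv2.resize(b,(380,300)),cv2.resize(a,(380,300))]),cv2.copyMakeBorder(cv2.resize(d['img'][:,:,::-1],(480,300)),0,0,0,280,0)]))
```

```text
t 16.7 pos [0.7354 0.0833 0.168 ] S [[0.1919 0.0312]] yaw -79.0 F [-0.9  0.2 -0.9] 0.0854
```

View pics/j.png

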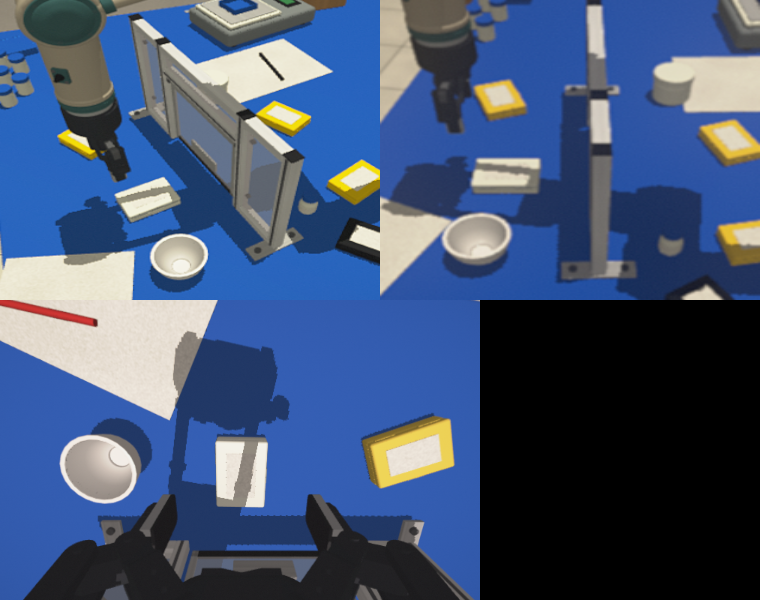

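The flap is shut and the case lies flat behind it. The mortar, jar and vial are standing. Checking the case's position in numbers, then handing in.

Run:
```python
from h import *
import pickle
d=pickle.load(open('j.pkl','rb')); k=4/3
P=S(back(d,[(216*k,141*k),(267*k,141*k),(265*k,207*k),(217*k,204*k)],.026)); print(P.round(3),P.mean(0).round(3))
print('mortar',S(back(d,[(100*k,167*k)],.06)).round(3))
where()
m=P.mean(0)
if .115<m[0]<.2 and abs(m[1])<.1: print(manip.sign_off())
```

```text
[[ 0.192  0.061]
 [ 0.192 -0.005]
 [ 0.093 -0.006]
 [ 0.098  0.063]] [0.144 0.028]
mortar [[0.169 0.196]]
t 16.85 pos [0.7329 0.0832 0.1634] S [[0.1894 0.0316]] yaw -79.0 F [-0.4  0.6 -0.2] 0.0852
the job is handed in; nothing more can be done
None
```

The case is through the hatch and lies flat about 144 mm behind the flap, 28 mm off the middle of the hatch. I handed the job in at about 17 s of the 48 s; no verdict was reported.

**How it was done:** This differs from a plain fingertip push. The interface keeps the tool vertical, so the hand could not follow the case under the header.
- I gripped the case lightly and turned it 90° flat on the bench, so its long side ran through the hatch.
- I pushed it in with one open finger, so the case itself opened the flap.
- I then reached over the screen, took the exposed front end by its sides with the lightest grip (20 N), and slid it about 100 mm further until the flap fell shut.

**Last checks:**
- **Flap:** it hangs shut in both the scene and wrist pictures.
- **Case:** its rear is about 95 mm past the plane of the flap, where 65 mm is needed for it to shut.
- **Bystanders:** the mortar measured within about 4 mm of my earlier wrist-camera reading of it, within measuring error. I checked the jar and vial only by eye, and they look unmoved.
- **Hand:** it is open and clear, with under 1 N on it.

**What went less smoothly:**
- The arm touched the header once, at about 5 N sideways and 8 N upward (the limit is 25 N).
- The case went about 8 mm less far in the push than I had estimated. That still left enough showing to grip.

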